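# Clamp a block of due slips in the padding press

### The job

Using only the fingertips, push the block of due slips along its channel until it sits fully home against the back stop of the little padding press. Then tighten the brass wing nut by stroking its wings round clockwise (seen from above) until it stops turning and the rubber foot clamps the slips. Never pinch a wing between the fingers, never lift the slips, leave the other things where they are, and finish with the hand clear.

Things in the scene. Friction and masses are not known exactly. Their poses are not given: they have to be found in the camera images.
- press: Padding press, fixed on the desk: pale wooden board, aluminium channel, blue C-frame. Origin on the desk straight below the screw axis; +x to the back (column), -x to the open front, z up. Board x -110 to +66 mm, y +-52, 10 mm thick. Channel: two rails, x -90 to +28, 69 mm apart, tops 22 mm above the desk. Back stop: front face at x = +28, top 42 mm above the desk.
- frame_top (a point): On the screw axis, top of the blue arm below the nut, 66 mm above the desk; axes as press. The arm is 26 mm wide, its round end 32 mm across, its underside 52 mm above the desk. Behind it the blue column, 40 mm wide, x from +39 to +63 mm, rises to 92 mm above the desk, so fingers cannot well pass behind the nut. Front and sides of the nut are free.
- stop (a point): Middle of the back stop's front face, at the top of the board (10 mm above the desk); axes as press. The slips are home when their back face touches it: their centre is then at x = -45 mm in this frame.
- slips: Loose block of white due slips, 66 x 90 x 24 mm, 0.06 to 0.13 kg, origin at the centre of its underside. It lies on the board in the channel, its long side (its own y axis) along the press's x axis, and starts 30 to 60 mm short of the stop. Push its front end face, 45 mm in front of its centre, 10 to 34 mm above the desk.
- wing_nut (a joint): Turn of the brass wing nut, rad: grows clockwise seen from above (tightening); 0 to 1.2 at the start, hard stop at 5.5 = tight. At 0 the wings lie along the press's x axis. Stays where left; turning takes about 0.05 N m. Nut, screw and foot sink 1.0 mm per rad; the foot meets the slips at about 4.0, then a soft spring (4 N/mm) presses them.
- wing_hub (a point): On the screw axis at mid height of the wings, 85 mm above the desk at joint 0, sinking 1.0 mm per rad; turns with the nut, x axis along the wings. Hub 16 to 22 mm across; two wings on either side of it, each 8 to 33 mm from the axis, 5 mm thick, reaching from 75 to 96 mm above the desk at joint 0.
- wing_drive: The halves of both wings whose faces are pushed for clockwise tightening; part of the nut, origin on the screw axis on the desk's level at joint 0.
- wing_back: The halves of both wings on the other side (pushing there loosens); part of the nut. Pressing a drive face and a back face at once is a pinch. Same origin.
- foot: Round black rubber foot, 32 mm across, under the arm; its underside is 38 mm above the desk at joint 0, 4 mm above the slips' top (body origin 38 mm below its underside).
- glue: Loose glue stick standing, 27 mm across, 91 mm high, red cap; bystander. Origin at the centre of its underside.
- cards: Loose block of blank reader cards, 56 x 87 x 18 mm; bystander. Origin at the centre of its underside.
- rubber_eraser: Loose blue and white eraser, 23 x 52 x 14 mm; bystander. Origin at the centre of its underside.
There are look-alikes about, which are no part of the job. Leave any red look-alike of the slips alone.

How it is judged:
By the outcome, as a careful person would: the job done as asked, in the order asked, and still so for the second after the job is handed in, with the robot touching nothing.
It also fails if it takes over 72 s, if anything falls off the work surface, if the arm or the gripper's body presses on something with over 40 N, if the wrist force passes 120 N, or if a joint passes its speed limit or range.

### The arm

A 7-joint arm with a two-finger parallel gripper is mounted at the origin on a cart in front of the work surface, level with it; the furniture and walls round the work are solid. World frame = base frame: x ahead of the robot, y to its left, z up, the work surface at z = 0. Lengths are in m, angles in rad, forces in N, time in s.
With the tool pointing down it reaches from about 0.4 to 0.85 m from the base axis. Payload 10.4 kg.
Tool frame: the origin (TCP) lies at the very end of the fingers, on their centre line; the grasp point (between the pads) lies r.tcp_to_grasp behind it (r.tcp_to_grasp is the distance from the TCP to the grasp point, in m); z points along the fingers, y is the line along which they close (so a half turn about z gives the same grasp; the last joint's range is limited). The gripper opens to 87 mm and grips with 3 to 60 N. Pads are 19 mm wide; open, the fingers measure 117 mm over their backs; the gripper's body (75 mm by 190 mm) begins 51 mm behind the grasp point.
Start: joints at [1.261, 0.332, -0.065, 1.46, 0.022, 1.35, -0.088], TCP at [0.177, -0.599, 0.223] pointing down, gripper open.
Joint ranges: [-2.6, 2.6], [-0.5, 2.12], [-1.47, 1.34], [0.16, 2.42], [-1.27, 4.41], [0.06, 2.06], [-2.6, 2.6]. Speed limits (rad/s): [2.22, 2.22, 2.79, 2.79, 3.14, 3.14, 3.14].

### API

Orientations are given as a unit quaternion [x, y, z, w].
In Python, from bench import monitor, cams, ticket, r gives the robot as it stands.
- The arm moves only by the shell command python3 -m crank 'ROWS' [OPENING] [FORCE]. ROWS is a JSON object whose one key "steps" holds a list of rows, each a list of 2 entries, a list of its own where there are three numbers: the shift along the world's x, y, z in units of 25 mm (1.0 is 25 mm), then the turn, a rotation vector about the world's x, y, z in units of 5 degrees (1.0 is 5 degrees). In form: {"steps": [[[x, y, z], [ax, ay, az]], ...]}. A call has 1 to 10 rows; each row shifts and turns the commanded pose from where the row before left it; what a row does not reach is not made up. A row lasts 1/12 s, in which the tool goes at most 41.7 mm and 7.16 degrees, less where a joint would pass 70% of its speed; a pose out of reach is approached as far as the arm can. A call is refused whole if a number of a shift passes 1 or a number of a turn 1, either way. A call with a gripper value outside its range is refused whole. OPENING is the finger opening in mm, from 0 to 87, set as the call begins (- or left out, the last holds). The fingers move at their own pace and stop on an object; FORCE is the grip in N (left out, the last holds). Time passes only in rows, so rows that do not move let the fingers close. It gives the time, the measured TCP pose, the force, the opening and the grip force at its end, in the units of the state.
- monitor.read_state(): the state, without advancing time (a new reading comes with each control period).
- cams.camera(name): name is "scene" or "side" or "wrist"; returns a dict with "pixels" (480x640x3 uint8, blue, green, red), "z_map" (480x640 float32, m along the optical axis (not along the pixel's ray), 0 where there is no reading), "vfov" (degrees; the focal length in pixels is half the picture's height over the tangent of half this angle, whatever the lens; pixels are square), "cx", "cy" (the principal point, pixels), "k1" (the pictures are not rectified: a ray, as slopes to the right and down, at radius r is drawn at 1 + k1 r^2 times it, then the intrinsics apply), "T" (4x4, takes a point from camera to world coordinates). Camera axes: x right, y up, looking along -z (the intrinsics and any distortion apply to the point x, -y, -z); pixel columns grow to the right and rows downward; lengths in m; the calibration is good to about 2 mm. A picture is of the moment at which its call begins.
- ticket.close_job(): hands the job in; it is judged then, once.
The state is a dict: "time": time; "joint_positions": joint angles; "joint_vel": joint speeds; "joint_torque": joint torques, N m; "ee_pos": TCP position; "eef_rot": TCP orientation; "ft_force": force on the tool from outside, world axes, zero at the start; "torque": the same for the moment, N m; "width": finger opening in m; "grip_force": force on a finger pad.
Only numpy, scipy, OpenCV 4.12 (cv2) and the standard library are available. Lean on these libraries where they do the work, as an engineer would, in place of code of your own. Each camera call takes 0.05 s, during which the arm holds its last target. There are 200 camera calls.

## Working session

There is one attempt and no reset: what is moved stays moved. The work goes in short steps, Python scripts to look and compute and a shell command to move; the robot and the scene stay as the last step left them, time stands still between calls to the robot, and variables do not carry over. Pictures are saved under pics/ and viewed, at most 10 in all, crops included, and the job is handed in when it is done.

```bash
ls; mkdir -p pics
cat > h.py <<'E'
import numpy as np,cv2
from bench import monitor,cams,ticket,r
def grab(n):
    c=cams.camera(n);f=240/np.tan(np.radians(c['vfov'])/2);c['f']=f
    c['K']=np.array([[f,0,c['cx']],[0,f,c['cy']],[0,0,1]]);c['D']=np.array([c['k1'],0,0,0.]);return c
def rays(c,uv):
    # exact for rad model 1+k1 r^2
    p=cv2.undistortPointsIter(np.float64(uv).reshape(-1,1,2),c['K'],c['D'],None,None,(3,50,1e-9)).reshape(-1,2)
    d=np.c_[p[:,0],-p[:,1],-np.ones(len(p))]
    return c['T'][:3,3],d@c['T'][:3,:3].T
def plane(c,uv,z):
    o,d=rays(c,uv);return o+d*((z-o[2])/d[:,2])[:,None]
def depthpts(c,uv):
    uv=np.int32(uv).reshape(-1,2);o,d=rays(c,uv);return o+d*c['z_map'][uv[:,1],uv[:,0]][:,None]
E
python3 - <<'E'
from h import *
s=monitor.read_state();print({k:np.round(v,3) for k,v in s.items()},r.tcp_to_grasp)
for n in ["scene","side","wrist"]:
    c=grab(n);cv2.imwrite(f'pics/{n}0.png',c['pixels']);print(n,c['f'],c['cx'],c['cy'],c['k1'],np.round(c['T'],3).tolist())
E
```

```text
pics
{'time': np.float64(0.0), 'joint_positions': array([ 1.261,  0.333, -0.065,  1.461,  0.022,  1.35 , -0.089]), 'joint_vel': array([ 0.002,  0.   ,  0.001, -0.002, -0.   , -0.   ,  0.   ]), 'joint_torque': array([ 1.0000e-03, -6.2325e+01,  2.5000e-02, -3.8990e+01, -6.1000e-02,
        4.0000e-02,  0.0000e+00]), 'ee_pos': array([ 0.177, -0.599,  0.222]), 'eef_rot': array([ 0.99 ,  0.143, -0.   , -0.001]), 'ft_force': array([-0.071, -0.05 ,  0.488]), 'torque': array([ 0.006, -0.002,  0.056]), 'grip_force': np.float64(0.0), 'width': np.float64(0.087)} 0.0187
scene 499.1866873563434 317.6090166014453 235.71383560256155 0.03367191955361457 [[-0.885, 0.331, -0.328, 0.241], [-0.466, -0.606, 0.645, 0.523], [0.014, 0.724, 0.69, 0.686], [0.0, 0.0, 0.0, 1.0]]
side 437.4724230025822 319.8590045622151 237.245392753531 -0.000584341237021904 [[-0.999, -0.012, 0.032, 0.565], [0.034, -0.389, 0.921, 0.76], [0.002, 0.921, 0.389, 0.42], [0.0, 0.0, 0.0, 1.0]]
wrist 362.5061102041101 317.83592428338767 235.2013313930798 -0.042326720253432246 [[0.282, 0.921, 0.268, 0.25], [-0.959, 0.272, 0.077, -0.578], [-0.002, -0.279, 0.96, 0.385], [0.0, 0.0, 0.0, 1.0]]
```

View pics/scene0.png

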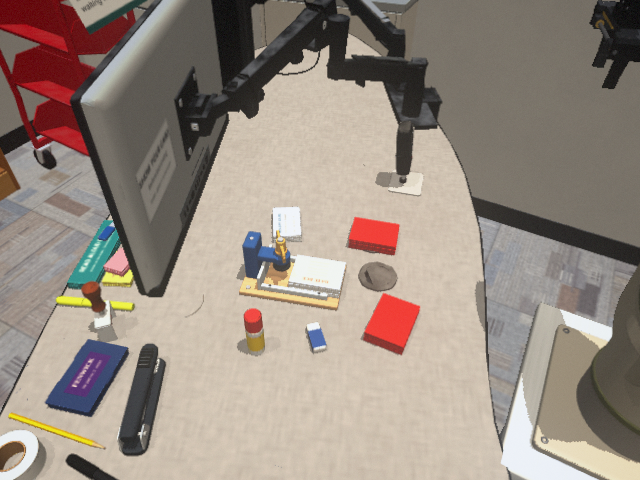

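View pics/side0.png

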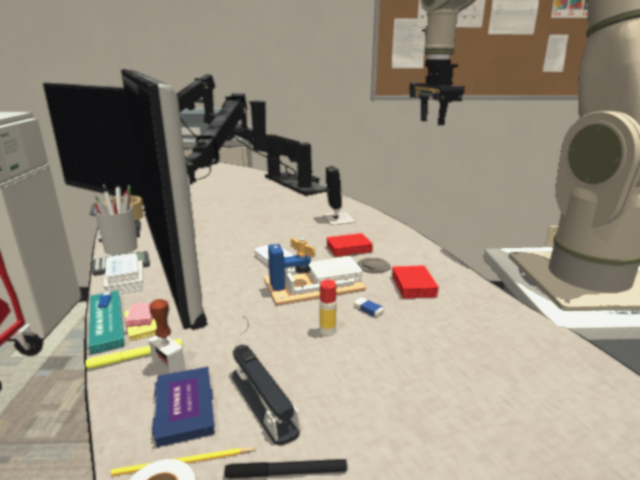

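The scene view shows the press with its blue column at (253,255), the brass nut at (282,248) and the white slips in the channel at (318,272). Candidates for the slips:
- White block in the channel at (318,272): chosen, since it lies on the board.
- White cards at (287,222): a bystander.
- Red blocks at (375,235) and (392,322): look-alikes.
- White pad at (405,183): under the mic.

Next I'll take a close crop and measure.

```bash
cat > m.py <<'E'
from h import *
def cloud(c,mask):
    v,u=np.nonzero(mask&(c['z_map']>0));return np.c_[u,v],depthpts(c,np.c_[u,v])
def masks(c):
    hsv=cv2.cvtColor(c['pixels'],cv2.COLOR_BGR2HSV);H,S,V=[hsv[...,i].astype(int) for i in range(3)]
    return dict(blue=(H>100)&(H<125)&(S>110),brass=(H>12)&(H<28)&(S>130),white=(S<40)&(V>185),wood=(H>8)&(H<25)&(S>60)&(V>150))
E
python3 - <<'E'
from m import *
out=[]
for n,(x0,y0,x1,y1) in dict(scene=(230,195,360,315),side=(240,225,400,340)).items():
    c=grab(n);roi=np.zeros((480,640),bool);roi[y0:y1,x0:x1]=1
    for k,m in masks(c).items():
        uv,P=cloud(c,m&roi)
        if k=='blue': sel=P[:,2]>.08; 
        elif k=='brass': sel=P[:,2]>.068
        elif k=='white': sel=(P[:,2]>.025)&(P[:,2]<.045)
        else: sel=(P[:,2]<.014)&(P[:,2]>.006)
        Q=P[sel]
        if len(Q)<5: print(n,k,len(Q));continue
        rc=cv2.minAreaRect(np.float32(Q[:,:2]*1000))
        print(n,k,len(Q),'mean',Q.mean(0).round(4),'z',np.percentile(Q[:,2],[5,50,95]).round(4),'rect',np.round(rc[0],1),np.round(rc[1],1),round(rc[2],1))
    out.append(cv2.resize(c['pixels'][y0:y1,x0:x1],(400,int(400*(y1-y0)/(x1-x0))),interpolation=cv2.INTER_CUBIC))
h=max(o.shape[0] for o in out);cv2.imwrite('pics/crop1.png',np.hstack([cv2.copyMakeBorder(o,0,h-o.shape[0],0,0,0) for o in out]))
E
```

```text
scene blue 179 mean [0.6187 0.0309 0.091 ] z [0.0888 0.0911 0.0926] rect [619.7  29.8] [21.4 37.2] 17.0
scene brass 143 mean [0.5671 0.0202 0.0893] z [0.0751 0.0922 0.0977] rect [570.1  17.2] [19.  56.2] 24.4
scene white 1468 mean [ 0.5125 -0.0034  0.034 ] z [0.0317 0.0339 0.0362] rect [535.6   1.6] [143.8  84.3] 17.1
scene wood 1212 mean [0.5547 0.0388 0.0093] z [0.0071 0.0093 0.0115] rect [556.6 -12.7] [175.4 147.7] 16.2
side blue 136 mean [0.6205 0.0424 0.0887] z [0.0814 0.0902 0.0928] rect [622.4  34.4] [20.2 36.1] 17.3
side brass 210 mean [0.5717 0.0213 0.0871] z [0.0779 0.0872 0.0966] rect [574.   20.2] [12.6 58.8] 43.5
side white 845 mean [0.5129 0.0029 0.0342] z [0.0303 0.0343 0.036 ] rect [535.4   6.7] [144.7  76.7] 17.8
side wood 843 mean [0.5658 0.0393 0.01  ] z [0.0073 0.01   0.012 ] rect [523.7   1.6] [286.6 214.7] 51.4
```

View pics/crop1.png

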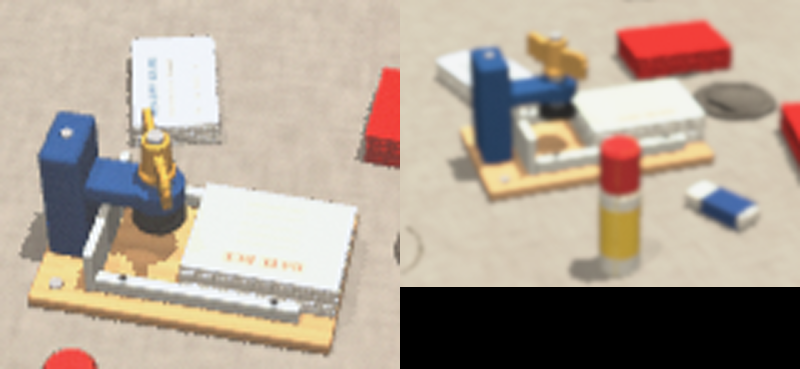

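The crop confirms the choice: white slips in the channel, brass wings nearly along the scene camera's view, press yaw about 17°. Next I'll check for obstacles on the way and get the slips' front face.

Run:
```python
from m import *
th=np.radians(17);R=np.array([[np.cos(th),-np.sin(th)],[np.sin(th),np.cos(th)]]);A=np.array([.572,.0175])
for n in ['scene','side']:
    c=grab(n);uv,P=cloud(c,np.ones((480,640),bool))
    s=(P[:,2]>.1)&(P[:,0]>.1)&(P[:,0]<.72)&(P[:,1]>-.7)&(P[:,1]<.3)
    Q=P[s]
    for x in np.arange(.1,.7,.1):
        for y in np.arange(-.7,.3,.1):
            q=Q[(abs(Q[:,0]-x-.05)<.05)&(abs(Q[:,1]-y-.05)<.05)]
            if len(q)>5: print(n,round(x,1),round(y,1),len(q),q[:,2].min().round(2),q[:,2].max().round(2))
    L=(P[:,:2]-A)@R
    k=(abs(L[:,1])<25e-3)&(L[:,0]<-.03)&(L[:,0]>-.16)&(P[:,2]>.03)&(P[:,2]<.04);print('slip x pct',np.percentile(L[k,0],[1,5,50,95,99]).round(4))
    k=(L[:,0]<-.03)&(L[:,0]>-.11)&(abs(L[:,1])<.06)&(P[:,2]>.029)&(P[:,2]<.04);print('slip y pct',np.percentile(L[k,1],[1,5,50,95,99]).round(4))
    rc=cv2.minAreaRect(np.float32(P[k][:,:2]*1000));print(rc)
    b=masks(c)['brass']&(c['z_map']>0);b=b.ravel()[np.flatnonzero((c['z_map']>=0).ravel())] if 0 else None
```

```text
scene 0.1 -0.7 287 0.22 0.36
scene 0.1 -0.6 2132 0.22 0.38
scene 0.1 -0.5 29 0.32 0.33
scene 0.2 -0.7 612 0.22 0.36
scene 0.2 -0.6 58 0.3 0.36
scene 0.4 -0.4 388 0.1 0.14
scene 0.5 -0.7 440 0.1 0.17
scene 0.5 -0.6 445 0.11 0.18
scene 0.5 -0.4 70 0.1 0.14
scene 0.5 -0.0 20 0.1 0.1
scene 0.6 -0.6 520 0.11 0.2
scene 0.6 -0.5 1854 0.14 0.31
scene 0.6 -0.4 115 0.18 0.31
slip x pct [-0.1102 -0.1071 -0.071  -0.0346 -0.0311]
slip y pct [-0.0366 -0.0333 -0.0008  0.0281  0.0297]
((506.2916259765625, -6.7122955322265625), (80.05052185058594, 70.31077575683594), 16.371244430541992)
side 0.1 -0.7 192 0.22 0.37
side 0.1 -0.6 2541 0.22 0.55
side 0.1 -0.5 13 0.32 0.33
side 0.2 -0.7 377 0.22 0.56
side 0.2 -0.6 761 0.3 0.55
side 0.4 -0.4 178 0.1 0.14
side 0.5 -0.7 170 0.1 0.16
side 0.5 -0.6 164 0.11 0.18
side 0.5 -0.4 108 0.1 0.14
side 0.5 -0.0 14 0.1 0.1
side 0.6 -0.6 227 0.11 0.2
side 0.6 -0.5 872 0.14 0.3
side 0.6 -0.4 165 0.18 0.3
slip x pct [-0.1087 -0.1052 -0.0693 -0.0345 -0.0313]
slip y pct [-0.0348 -0.0319  0.0034  0.0303  0.0312]
((505.6741027832031, -5.373714447021484), (79.42700958251953, 69.25493621826172), 17.092458724975586)
```

```bash
python3 -m crank '{"steps":[[[0.42,0.94,0],[0,0,0]],[[0.42,0.94,0],[0,0,0]],[[0.42,0.94,0],[0,0,0]],[[0.42,0.94,0],[0,0,0]],[[0.42,0.94,0],[0,0,0]],[[0.42,0.94,0],[0,0,0]],[[0.42,0.94,0],[0,0,0]],[[0.42,0.94,0],[0,0,0]],[[0.42,0.94,0],[0,0,0]],[[0.42,0.94,0],[0,0,0]]]}' 0
python3 -m crank '{"steps":[[[0.42,0.94,0],[0,0,0]],[[0.42,0.94,0],[0,0,0]],[[0.42,0.94,0],[0,0,0]],[[0.42,0.94,0],[0,0,0]],[[0.42,0.94,0],[0,0,0]],[[0.42,0.94,0],[0,0,0]],[[0.42,0.94,0],[0,0,0]],[[0.42,0.94,0],[0,0,0]],[[0.42,0.94,0],[0,0,0]],[[0.42,0.94,0],[0,0,0]]]}'
python3 -m crank '{"steps":[[[0.42,0.94,0],[0,0,0]],[[0.42,0.94,0],[0,0,0]],[[0.42,0.94,0],[0,0,0]],[[0.42,0.94,0],[0,0,0]],[[0,0,0],[0,0,0]],[[0,0,0],[0,0,0]],[[0,0,0],[0,0,0]]]}'
python3 - <<'E'
from m import *
s=monitor.read_state();print(s['joint_positions'].round(2))
c=grab('wrist');cv2.imwrite('pics/w1.png',c['pixels']);print(c['T'].round(3).tolist())
uv,P=cloud(c,np.ones((480,640),bool))
th=np.radians(17);R=np.array([[np.cos(th),-np.sin(th)],[np.sin(th),np.cos(th)]]);A=np.array([.572,.0175])
L=(P[:,:2]-A)@R
k=(abs(L[:,1])<25e-3)&(L[:,0]<-.03)&(L[:,0]>-.16)&(P[:,2]>.03)&(P[:,2]<.04)
if k.any():print('slip x pct',np.percentile(L[k,0],[1,5,50,95,99]).round(4))
E
```

```text
time: 1.18
ee_pos: [0.2822, -0.3633, 0.2227]
eef_rot: [0.99, 0.143, 0.0, 0.0]
ft_force: [0.7, 0.3, 0.2]
width: 0.0282
grip_force: 0.0
time: 2.02
ee_pos: [0.3872, -0.1283, 0.2228]
eef_rot: [0.99, 0.143, 0.0, 0.0]
ft_force: [0.0, -0.9, -0.0]
width: 0.0006
grip_force: 0.0
time: 2.6
ee_pos: [0.4286, -0.0361, 0.2225]
eef_rot: [0.99, 0.143, -0.0, 0.0]
ft_force: [-0.7, -0.5, 0.7]
width: 0.0004
grip_force: 0.0
[ 0.73 -0.08 -0.7   1.91 -0.05  1.3  -1.24]
[[0.282, 0.921, 0.268, 0.502], [-0.959, 0.271, 0.078, -0.015], [-0.0, -0.279, 0.96, 0.385], [0.0, 0.0, 0.0, 1.0]]
slip x pct [-0.1091 -0.1058 -0.0684 -0.0338 -0.0307]
```

View pics/w1.png

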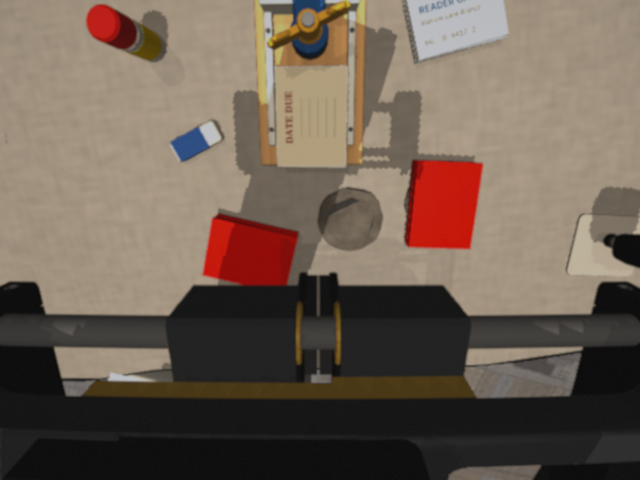

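The wrist view shows the slips at (312,115), the nut hub at (309,24) with wings from (275,45) to (345,8), a grey disc at (350,218) and the closed fingers at (318,285). Next I'll refine the yaw, the screw axis and the wing angle, and check the disc's height.

Run:
```python
from m import *
c=grab('wrist');hsv=cv2.cvtColor(c['pixels'],cv2.COLOR_BGR2HSV)
uv,P=cloud(c,np.ones((480,640),bool))
th=np.radians(17);R=np.array([[np.cos(th),-np.sin(th)],[np.sin(th),np.cos(th)]]);A=np.array([.572,.0175])
L=(P[:,:2]-A)@R
k=(P[:,2]>.03)&(P[:,2]<.038)&(L[:,0]<-.034)&(L[:,0]>-.13)&(abs(L[:,1])<.05)
q=np.float32(uv[k]);lo=L[k]
# side edges of slips by ray casting on z=.034
W=plane(c,q,.034);
for s in (1,-1):
    e=[]
    for r0 in np.unique(q[:,1]):
        m=q[:,1]==r0
        if m.sum()>20: w=W[m];e.append(w[np.argmax(s*((w[:,:2]-A)@R)[:,1])][:2])
    e=np.array(e);vx,vy,x0,y0=cv2.fitLine(np.float32(e*1000),cv2.DIST_HUBER,0,.01,.01).ravel();print('edge yaw',np.degrees(np.arctan(vy/vx)).round(2),'L y',(((np.array([x0,y0])/1000-A)@R)[1]).round(4))
# stone
k=(P[:,2]>.004)&(L[:,0]<-.118)&(L[:,0]>-.22)&(abs(L[:,1])<.045)&(uv[:,1]<262)&(hsv[uv[:,1],uv[:,0],1]<120)
print('stone',k.sum(),np.percentile(P[k,2],[50,99]).round(3),'Lx',L[k,0].min().round(3),L[k,0].max().round(3),'Ly',L[k,1].min().round(3),L[k,1].max().round(3))
for n in ['wrist','scene','side']:
    c=grab(n);uv,P=cloud(c,masks(c)['brass']);L=(P[:,:2]-A)@R
    k=(P[:,2]>.074)&(np.hypot(*L.T)<.045)
    B=P[k];C=B[:,:2].mean(0);rc=cv2.minAreaRect(np.float32(B[:,:2]*1000))
    vx,vy,x0,y0=cv2.fitLine(np.float32(B[:,:2]*1000),cv2.DIST_HUBER,0,.01,.01).ravel()
    t=((B[:,:2]*1000)-[x0,y0])@[vx,vy];mid=np.array([x0,y0])+np.array([vx,vy])*(t.min()+t.max())/2
    print(n,k.sum(),'line yaw',np.degrees(np.arctan2(vy,vx)).round(1),'mid',mid.round(1),'len',np.ptp(t).round(1),'z',np.percentile(B[:,2],[2,98]).round(3))
    uv,P=cloud(c,masks(c)['blue']);L=(P[:,:2]-A)@R
    k=(P[:,2]>.087)&(P[:,2]<.097)&(L[:,0]>.03)&(L[:,0]<.08)&(abs(L[:,1])<.03)
    if k.sum()>20:
        print('  col',cv2.minAreaRect(np.float32(P[k,:2]*1000)))
```

```text
edge yaw 15.59 L y 0.0283
edge yaw 16.17 L y -0.0367
stone 506 [0.004 0.006] Lx -0.204 -0.136 Ly -0.045 -0.008
wrist 1280 line yaw -48.8 mid [571.7  12. ] len 66.2 z [0.076 0.1  ]
scene 128 line yaw -47.7 mid [570.6  17.7] len 61.7 z [0.074 0.098]
  col ((619.475341796875, 30.136066436767578), (21.74223518371582, 36.918540954589844), 16.832679748535156)
side 202 line yaw -48.4 mid [572.7  19.1] len 60.4 z [0.076 0.098]
  col ((621.6920776367188, 35.673648834228516), (19.7811279296875, 31.693099975585938), 13.580780982971191)
```

```bash
python3 -m crank '{"steps":[[[0.25,0.25,-0.9],[0,0,0]],[[0.26,0.25,-0.9],[0,0,0]],[[0,0,-0.9],[0,0,0]],[[0,0,-0.9],[0,0,0]],[[0,0,-0.9],[0,0,0]],[[0,0,-0.9],[0,0,0]],[[0,0,-0.9],[0,0,0]],[[0,0,-0.9],[0,0,0]],[[0,0,-0.9],[0,0,0]],[[0,0,0],[0,0,0]]]}' 0
python3 -m crank '{"steps":[[[0.2,0.058,0],[0,0,0]],[[0.2,0.058,0],[0,0,0]],[[0.15,0.044,0],[0,0,0]],[[0.1,0.029,0],[0,0,0]],[[0.1,0.029,0],[0,0,0]],[[0,0,0],[0,0,0]]]}'
python3 - <<'E'
from m import *
c=grab('scene');cv2.imwrite('pics/s2.png',cv2.resize(c['pixels'][200:320,230:390],(800,600)))
E
```

```text
time: 3.68
ee_pos: [0.4388, -0.0233, 0.0167]
eef_rot: [0.99, 0.143, -0.003, -0.001]
ft_force: [-0.9, -0.3, 0.5]
width: 0.0002
grip_force: 0.0
time: 4.18
ee_pos: [0.4612, -0.0174, 0.0207]
eef_rot: [0.99, 0.143, 0.001, 0.0]
ft_force: [-0.2, 1.1, -0.3]
width: 0.0003
grip_force: 0.0
```

View pics/s2.png

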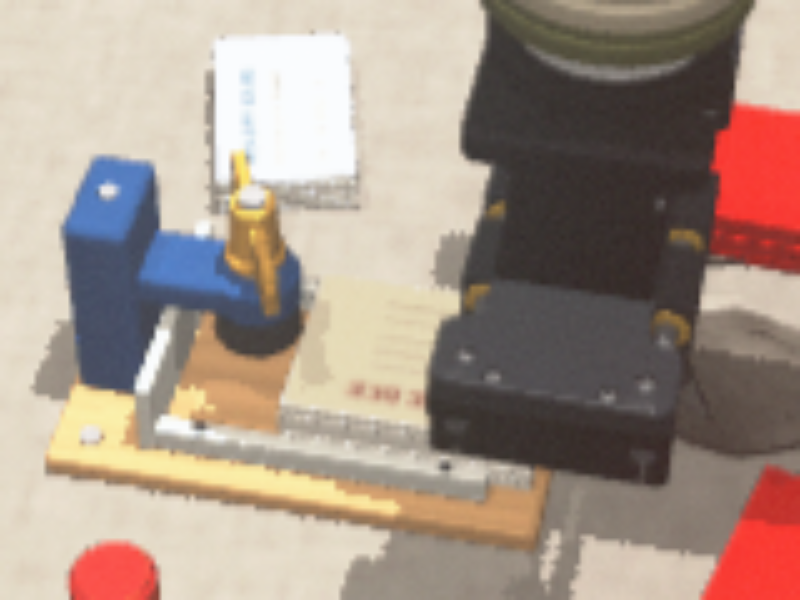

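The hand is clear of everything and just behind the slips. Now the push.

```bash
python3 -m crank '{"steps":[[[0.15,0.044,0],[0,0,0]],[[0.15,0.044,0],[0,0,0]],[[0.15,0.044,0],[0,0,0]],[[0.15,0.044,0],[0,0,0]],[[0.15,0.044,0],[0,0,0]],[[0.15,0.044,0],[0,0,0]],[[0.15,0.044,0],[0,0,0]],[[0.15,0.044,0],[0,0,0]]]}' 0
python3 -m crank '{"steps":[[[0.1,0.029,0],[0,0,0]],[[0.08,0.023,0],[0,0,0]],[[0.04,0.012,0],[0,0,0]],[[0,0,0],[0,0,0]],[[0,0,0],[0,0,0]]]}'
python3 - <<'E'
from m import *
A=np.array([.571,.014]);th=np.radians(16.2);R=np.array([[np.cos(th),-np.sin(th)],[np.sin(th),np.cos(th)]])
s=monitor.read_state();print((s['ee_pos'][:2]-A)@R,s['ft_force'])
for n in ['scene','side']:
    c=grab(n);uv,P=cloud(c,np.ones((480,640),bool));L=(P[:,:2]-A)@R
    k=(abs(L[:,1])<28e-3)&(L[:,0]<.024)&(L[:,0]>-.16)&(P[:,2]>.03)&(P[:,2]<.037);h=np.histogram(L[k,0],np.arange(-.08,.03,.005));print(h[0])
E
```

```text
time: 4.9
ee_pos: [0.4907, -0.0086, 0.02]
eef_rot: [0.99, 0.143, -0.0, -0.0]
ft_force: [0.4, -0.8, 0.5]
width: 0.0003
grip_force: 0.3
time: 5.32
ee_pos: [0.4958, -0.0071, 0.0201]
eef_rot: [0.99, 0.143, 0.0, 0.0]
ft_force: [-0.4, -0.6, -0.1]
width: 0.0004
grip_force: 0.0
[-0.07809148  0.00071555] [-0.44416157 -0.59267228 -0.08533478]
[ 0  0  0  0  0  0  0  0  0  0  2 17 52 53 27 25 17 24 27 38 14]
[ 9  6 25 33 32 35 36 31 36 36 36 35 26 17 14 11 12 15 17 34 36]
```

```bash
python3 -m crank '{"steps":[[[0.06,0.017,0],[0,0,0]],[[0.06,0.017,0],[0,0,0]],[[0.04,0.012,0],[0,0,0]],[[0,0,0],[0,0,0]]]}' 0
python3 -m crank '{"steps":[[[0.04,0.012,0],[0,0,0]],[[0.04,0.012,0],[0,0,0]],[[0,0,0],[0,0,0]]]}'
python3 -m crank '{"steps":[[[0.04,0.012,0],[0,0,0]],[[0,0,0],[0,0,0]]]}'
```

```text
time: 5.75
ee_pos: [0.5001, -0.0059, 0.0201]
eef_rot: [0.99, 0.143, 0.0, -0.0]
ft_force: [1.1, 1.0, -0.2]
width: 0.0005
grip_force: 0.0
time: 6.0
ee_pos: [0.5021, -0.0053, 0.0201]
eef_rot: [0.99, 0.143, 0.0, 0.0]
ft_force: [0.2, -0.1, 0.4]
width: 0.0005
grip_force: 0.0
time: 6.17
ee_pos: [0.5025, -0.0052, 0.0199]
eef_rot: [0.99, 0.143, -0.0, 0.0]
ft_force: [-2.9, -0.8, 2.0]
width: 0.0008
grip_force: 1.2
```

```bash
python3 -m crank '{"steps":[[[0.04,0.012,0],[0,0,0]],[[0,0,0],[0,0,0]]]}' 0
python3 -m crank '{"steps":[[[0.04,0.012,0],[0,0,0]],[[0,0,0],[0,0,0]],[[0,0,0],[0,0,0]]]}'
```

```text
time: 6.33
ee_pos: [0.5025, -0.0053, 0.0198]
eef_rot: [0.99, 0.143, -0.001, 0.0]
ft_force: [-6.0, -2.0, 5.7]
width: 0.0
grip_force: 3.5
time: 6.58
ee_pos: [0.5026, -0.0053, 0.0196]
eef_rot: [0.99, 0.143, -0.002, 0.0]
ft_force: [-9.5, -3.1, 7.9]
width: 0.0007
grip_force: 5.5
```

Home: the TCP has stopped and force is building, at the expected −71 mm. Now back off, rise, and look at the nut.

```bash
python3 -m crank '{"steps":[[[-0.4,-0.12,0],[0,0,0]],[[-0.6,-0.17,0],[0,0,0]],[[0,0,0.6],[0,0,0]],[[0,0,0.9],[0,0,0]],[[0,0,0.9],[0,0,0]],[[0,0,0.9],[0,0,0]],[[0,0,0.9],[0,0,0]],[[0,0,0.9],[0,0,0]],[[0,0,0.9],[0,0,0]],[[0,0,0],[0,0,0]]]}' 0
python3 -m crank '{"steps":[[[0,0,0.6],[0,0,0]],[[0,0,0],[0,0,0]],[[0,0,0],[0,0,0]]]}'
cat > nut.py <<'E'
from m import *
def nut(A=(.571,.0145),show=None):
    A=np.array(A)
    c=grab('wrist')
    if show: cv2.imwrite(show,c['pixels'])
    uv,P=cloud(c,masks(c)['brass'])
    k=(P[:,2]>.082)&(np.hypot(*(P[:,:2]-A).T)<.045);B=P[k]
    h=B[:,2].max()
    rc=cv2.minAreaRect(np.float32(B[:,:2]*1000));vx,vy,x0,y0=cv2.fitLine(np.float32(B[:,:2]*1000),cv2.DIST_HUBER,0,.01,.01).ravel()
    t=((B[:,:2]*1000)-[x0,y0])@[vx,vy];mid=np.array([x0,y0])+np.array([vx,vy])*(np.percentile(t,1)+np.percentile(t,99))/2
    yaw=np.degrees(np.arctan2(vy,vx))
    print('line yaw',yaw.round(1),'press phi',(yaw-16.2).round(1),'q mod pi',np.round((np.radians(16.2-yaw))%np.pi,2),'mid',mid.round(1),'rect',np.round(rc[0],1),np.round(rc[1],1),'z',np.percentile(B[:,2],[2,50,98]).round(4),'n',k.sum())
    return c,P
E
python3 - <<'E'
from nut import *
c,P=nut(show='pics/w2.png')
A=np.array([.571,.0145]);th=np.radians(16.2);R=np.array([[np.cos(th),-np.sin(th)],[np.sin(th),np.cos(th)]])
uv,P=cloud(c,np.ones((480,640),bool));L=(P[:,:2]-A)@R
for nm,k in dict(slip=(P[:,2]>.03)&(P[:,2]<.037)&(abs(L[:,0]+.04)<.02)&(abs(L[:,1])<.05),front=(P[:,2]>.03)&(P[:,2]<.037)&(L[:,0]>-.075)&(L[:,0]<-.03)&(abs(L[:,1])<.02),col=(P[:,2]>.086)&(P[:,2]<.097)&(L[:,0]>.036)&(L[:,0]<.08)&(abs(L[:,1])<.03)).items():
    if k.any(): print(nm,np.percentile(L[k,0],[1,99]).round(4),np.percentile(L[k,1],[1,99]).round(4))
print(monitor.read_state()['joint_positions'].round(2))
E
```

```text
time: 7.42
ee_pos: [0.482, -0.0115, 0.1742]
eef_rot: [0.99, 0.143, 0.003, 0.001]
ft_force: [0.5, 0.5, -0.7]
width: 0.0007
grip_force: 0.0
time: 7.67
ee_pos: [0.4801, -0.0118, 0.185]
eef_rot: [0.99, 0.143, 0.001, 0.0]
ft_force: [-0.8, -0.6, -0.2]
width: 0.0002
grip_force: 0.0
line yaw -48.9 press phi -65.1 q mod pi 1.14 mid [572.9  13.3] rect [573.1  13.4] [15.9 64.6] z [0.0857 0.0953 0.1   ] n 929
slip [-0.0593 -0.0207] [-0.0345  0.0304]
front [-0.0601 -0.0305] [-0.0197  0.0193]
col [0.041  0.0618] [-0.0204  0.0185]
[ 0.66  0.09 -0.76  1.85  0.07  1.22 -1.4 ]
```

View pics/w2.png

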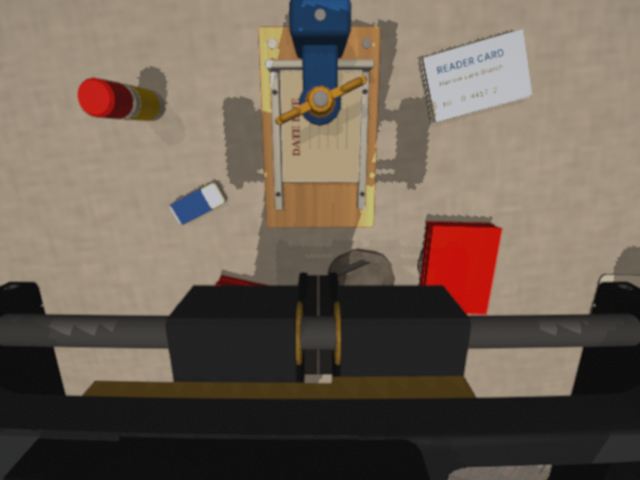

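Slips are home against the back stop (front edge at row 182, stop at row 65), hub at (320,100), wings from (278,122) to (365,80), so q≈1.14. Next I'll measure the fingertip's cross-section from depth.

Run:
```python
from m import *
from scipy.spatial.transform import Rotation as Ro
s=monitor.read_state();Rt=Ro.from_quat(s['eef_rot'])
for n in ['wrist','scene','side']:
    c=grab(n);uv,P=cloud(c,np.ones((480,640),bool));Q=Rt.inv().apply(P-s['ee_pos'])
    for a in range(-50,8,6):
        k=(Q[:,2]>a/1e3)&(Q[:,2]<=(a+6)/1e3)&(np.hypot(Q[:,0],Q[:,1])<.05)
        if k.sum()>5: print(n,a,k.sum(),'x',np.percentile(Q[k,0],[2,98]).round(4)*1e3,'y',np.percentile(Q[k,1],[2,98]).round(4)*1e3)
```

```text
wrist -50 461 x [-9.8  1.2] y [-4.6  5.3]
wrist -44 135 x [ 9.1 11.5] y [-5.4  6.2]
wrist -38 204 x [ 8.9 11.4] y [-5.7  6.5]
wrist -32 243 x [ 8.3 11.5] y [-7.1  7.8]
wrist -26 246 x [ 5.8 11.4] y [-7.2  7.8]
wrist -20 250 x [-3.2 11.4] y [-7.8  8.5]
wrist -14 239 x [ 2.9 11.4] y [-8.2  8.9]
wrist -8 200 x [ 9.1 11.4] y [-8.4  9.1]
wrist -2 50 x [ 9.  11.3] y [-8.1  8.8]
scene -2 12 x [-10.5   8.9] y [-9.7 -6.5]
side -50 56 x [-10.2  11. ] y [-17.3  10. ]
side -44 56 x [-10.8  11.1] y [-16.2   9.2]
side -38 51 x [-9.8 11.4] y [-14.4   8.8]
side -32 46 x [-10.6  11. ] y [-13.7   9.2]
side -26 49 x [-9.8 11.1] y [-11.6   8.4]
side -20 49 x [-9.6 11.2] y [-11.3   6.8]
side -14 49 x [-10.2  10.7] y [-11.1   8.4]
side -8 45 x [-10.1  11.1] y [-11.8   6.9]
side -2 19 x [-11.2  10.8] y [-10.5   6.7]
```

The fingertip is about 20 × 18 mm. I'll turn the hand half a turn so joint 7 has room for the clockwise stroke.

```bash
python3 -m crank '{"steps":[[[0,0,0],[0,0,1]],[[0,0,0],[0,0,1]],[[0,0,0],[0,0,1]],[[0,0,0],[0,0,1]],[[0,0,0],[0,0,1]],[[0,0,0],[0,0,1]],[[0,0,0],[0,0,1]],[[0,0,0],[0,0,1]],[[0,0,0],[0,0,1]],[[0,0,0],[0,0,1]]]}' 0 | head -3
python3 -c "from h import *;print(monitor.read_state()['joint_positions'].round(2))"
python3 -m crank '{"steps":[[[0,0,0],[0,0,1]],[[0,0,0],[0,0,1]],[[0,0,0],[0,0,1]],[[0,0,0],[0,0,1]],[[0,0,0],[0,0,1]],[[0,0,0],[0,0,1]],[[0,0,0],[0,0,1]],[[0,0,0],[0,0,1]],[[0,0,0],[0,0,1]],[[0,0,0],[0,0,1]]]}' | head -3
python3 -m crank '{"steps":[[[0,0,0],[0,0,1]],[[0,0,0],[0,0,1]],[[0,0,0],[0,0,1]],[[0,0,0],[0,0,1]],[[0,0,0],[0,0,1]],[[0,0,0],[0,0,1]],[[0,0,0],[0,0,1]],[[0,0,0],[0,0,1]],[[0,0,0],[0,0,1]],[[0,0,0],[0,0,1]]]}' | head -3
python3 -m crank '{"steps":[[[0,0,0],[0,0,1]],[[0,0,0],[0,0,1]],[[0,0,0],[0,0,1]],[[0,0,0],[0,0,1]],[[0,0,0],[0,0,1]],[[0,0,0],[0,0,1]],[[0,0,0],[0,0,0]],[[0,0,0],[0,0,0]]]}' | head -3
python3 -c "from h import *;print(monitor.read_state()['joint_positions'].round(2))"
```

```text
time: 8.7
ee_pos: [0.4796, -0.0117, 0.1844]
eef_rot: [0.835, 0.55, -0.0, -0.0]
[ 0.71  0.1  -0.81  1.85  0.08  1.22 -0.53]
time: 9.53
ee_pos: [0.4796, -0.0117, 0.1844]
eef_rot: [0.525, 0.851, 0.0, -0.0]
time: 10.37
ee_pos: [0.4796, -0.0117, 0.1844]
eef_rot: [0.116, 0.993, 0.0, -0.0]
time: 11.03
ee_pos: [0.4796, -0.0117, 0.1846]
eef_rot: [-0.142, 0.99, 0.0, -0.0]
[ 0.87  0.13 -0.99  1.84  0.11  1.23  1.7 ]
```

```bash
python3 -m crank '{"steps":[[[0.766,0,0],[0,0,0]],[[0.766,0,0],[0,0,0]],[[0.766,0,0],[0,0,0]],[[0.766,0,0],[0,0,0]],[[0.766,0,0],[0,0,0]],[[0.766,0,0],[0,0,0]],[[0.766,0,0],[0,0,0]],[[0,0,0],[0,0,0]],[[0,0,0],[0,0,0]]]}' 0
python3 -m crank '{"steps":[[[0,0,-0.8],[0,0,0]],[[0,0,-0.8],[0,0,0]],[[0,0,-0.7],[0,0,0]],[[0,0,0],[0,0,0]],[[0,0,0],[0,0,0]]]}'
python3 - <<'E'
from m import *
c=grab('scene');d=grab('side')
cv2.imwrite('pics/s3.png',np.hstack([cv2.resize(c['pixels'][170:320,220:370],(400,400)),cv2.resize(d['pixels'][190:320,240:370],(400,400))]))
E
```

```text
time: 11.78
ee_pos: [0.614, -0.0113, 0.1842]
eef_rot: [-0.142, 0.99, 0.001, -0.001]
ft_force: [-1.0, 0.1, -0.4]
width: 0.0006
grip_force: 0.0
time: 12.2
ee_pos: [0.6129, -0.0119, 0.1274]
eef_rot: [-0.142, 0.99, 0.0, -0.001]
ft_force: [-0.0, 0.1, 1.2]
width: 0.0004
grip_force: 0.0
```

View pics/s3.png

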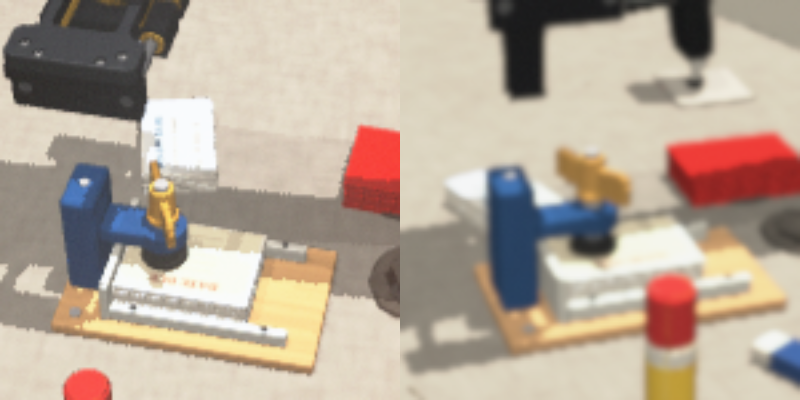

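The finger hangs above the drive side of the right wing, clear of the column. Descend and push the tip forward.

```bash
python3 -m crank '{"steps":[[[0,0,-0.64],[0,0,0]],[[0,0,-0.64],[0,0,0]],[[0,0,-0.62],[0,0,0]],[[0,0,0],[0,0,0]]]}' 0
python3 -m crank '{"steps":[[[-0.106,-0.01,0],[0,0,0]],[[-0.106,-0.01,0],[0,0,0]],[[-0.106,-0.01,0],[0,0,0]],[[-0.106,-0.01,0],[0,0,0]],[[-0.116,0.06,0],[0,0,0]],[[-0.116,0.06,0],[0,0,0]],[[-0.116,0.06,0],[0,0,0]],[[-0.116,0.06,0],[0,0,0]],[[0,0,0],[0,0,0]]]}'
python3 - <<'E'
from m import *
A=np.array([.572,.0137]);th=np.radians(16.2);R=np.array([[np.cos(th),-np.sin(th)],[np.sin(th),np.cos(th)]])
print((monitor.read_state()['ee_pos'][:2]-A)@R)
for n in ['scene','side']:
    c=grab(n);uv,P=cloud(c,masks(c)['brass']);k=(P[:,2]>.074)&(np.hypot(*(P[:,:2]-A).T)<.045);B=P[k]
    vx,vy,x0,y0=cv2.fitLine(np.float32(B[:,:2]*1000),cv2.DIST_HUBER,0,.01,.01).ravel();print(n,k.sum(),'phi',np.degrees(np.arctan2(vy,vx))-16.2)
E
```

```text
time: 12.63
ee_pos: [0.6129, -0.0121, 0.0786]
eef_rot: [-0.143, 0.99, 0.0, -0.001]
ft_force: [-0.9, -0.1, 0.2]
width: 0.0001
grip_force: 0.0
time: 13.38
ee_pos: [0.5914, -0.0065, 0.0803]
eef_rot: [-0.143, 0.99, -0.0, 0.0]
ft_force: [2.6, -1.4, 1.2]
width: 0.0005
grip_force: 1.1
[ 0.0129957  -0.02477607]
scene 142 phi 72.22133
side 90 phi -88.13371
```

The wing is at about −90° with a push of about 3 N. Next I'll compute the circular stroke rows.

Run:
```python
import numpy as np
a=np.radians(-62.3+16.2);rad=28/25
p=[rad*np.array([np.cos(a-np.radians(5*i)),np.sin(a-np.radians(5*i))]) for i in range(40)]
d=np.diff(p,axis=0)
for i in range(0,39): print(i+1,d[i].round(3).tolist(),end=' ')
```

```text
1 [-0.073, -0.065] 2 [-0.079, -0.058] 3 [-0.083, -0.051] 4 [-0.088, -0.043] 5 [-0.091, -0.036] 6 [-0.094, -0.028] 7 [-0.096, -0.019] 8 [-0.097, -0.011] 9 [-0.098, -0.002] 10 [-0.098, 0.006] 11 [-0.097, 0.015] 12 [-0.095, 0.023] 13 [-0.093, 0.031] 14 [-0.09, 0.039] 15 [-0.086, 0.047] 16 [-0.081, 0.054] 17 [-0.076, 0.061] 18 [-0.071, 0.067] 19 [-0.065, 0.073] 20 [-0.058, 0.079] 21 [-0.051, 0.083] 22 [-0.043, 0.088] 23 [-0.036, 0.091] 24 [-0.028, 0.094] 25 [-0.019, 0.096] 26 [-0.011, 0.097] 27 [-0.002, 0.098] 28 [0.006, 0.098] 29 [0.015, 0.097] 30 [0.023, 0.095] 31 [0.031, 0.093] 32 [0.039, 0.09] 33 [0.047, 0.086] 34 [0.054, 0.081] 35 [0.061, 0.076] 36 [0.067, 0.071] 37 [0.073, 0.065] 38 [0.079, 0.058] 39 [0.083, 0.051]
```

```bash
python3 -m crank '{"steps":[[[-0.073,-0.065,-0.003],[0,0,-1]],[[-0.079,-0.058,-0.003],[0,0,-1]],[[-0.083,-0.051,-0.003],[0,0,-1]],[[-0.088,-0.043,-0.003],[0,0,-1]],[[-0.091,-0.036,-0.003],[0,0,-1]],[[-0.094,-0.028,-0.003],[0,0,-1]],[[-0.096,-0.019,-0.003],[0,0,-1]],[[-0.097,-0.011,-0.003],[0,0,-1]],[[-0.098,-0.002,-0.003],[0,0,-1]],[[-0.098,0.006,-0.003],[0,0,-1]]]}' 0
cat > chk.py <<'E'
from m import *
A=np.array([.572,.0137]);th=np.radians(16.2);R=np.array([[np.cos(th),-np.sin(th)],[np.sin(th),np.cos(th)]])
p=(monitor.read_state()['ee_pos'][:2]-A)@R;print('tool',(p*1e3).round(1),'r',np.hypot(*p).round(4),'ang',np.degrees(np.arctan2(p[1],p[0])).round(1))
for n in ['scene','side']:
    c=grab(n);uv,P=cloud(c,masks(c)['brass']);k=(P[:,2]>.070)&(P[:,2]<.094)&(np.hypot(*(P[:,:2]-A).T)<.045);B=P[k]
    vx,vy,x0,y0=cv2.fitLine(np.float32(B[:,:2]*1000),cv2.DIST_HUBER,0,.01,.01).ravel();print(n,k.sum(),'phi',np.degrees(np.arctan2(vy,vx)).round(1)-16.2)
E
python3 chk.py
```

```text
time: 14.32
ee_pos: [0.5694, -0.0141, 0.0793]
eef_rot: [0.291, 0.957, 0.0, 0.0]
ft_force: [3.2, -0.1, 0.7]
width: 0.0002
grip_force: 1.5
tool [-10.2 -26. ] r 0.0279 ang -111.5
scene 329 phi 37.5
side 182 phi 36.899998
```

The stroke works: the wing turned from −90° to −143°. Continuing.

```bash
python3 -m crank '{"steps":[[[-0.097,0.015,-0.003],[0,0,-1]],[[-0.095,0.023,-0.003],[0,0,-1]],[[-0.093,0.031,-0.003],[0,0,-1]],[[-0.09,0.039,-0.003],[0,0,-1]],[[-0.086,0.047,-0.003],[0,0,-1]],[[-0.081,0.054,-0.003],[0,0,-1]],[[-0.076,0.061,-0.003],[0,0,-1]],[[-0.071,0.067,-0.003],[0,0,-1]],[[-0.065,0.073,-0.003],[0,0,-1]],[[-0.058,0.079,-0.003],[0,0,-1]]]}' 0
python3 -m crank '{"steps":[[[-0.051,0.083,-0.003],[0,0,-1]],[[-0.043,0.088,-0.003],[0,0,-1]],[[-0.036,0.091,-0.003],[0,0,-1]],[[-0.028,0.094,-0.003],[0,0,-1]],[[-0.019,0.096,-0.003],[0,0,-1]],[[-0.011,0.097,-0.003],[0,0,-1]],[[-0.002,0.098,-0.003],[0,0,-1]],[[0.006,0.098,-0.003],[0,0,-1]]]}' 
python3 chk.py
```

```text
time: 15.25
ee_pos: [0.5486, -0.0025, 0.0784]
eef_rot: [0.667, 0.745, -0.0, -0.0]
ft_force: [0.4, -2.0, 0.5]
width: 0.0005
grip_force: 0.9
time: 15.92
ee_pos: [0.5434, 0.0162, 0.0775]
eef_rot: [0.881, 0.472, -0.001, -0.0]
ft_force: [-1.0, -1.4, 1.9]
width: 0.0003
grip_force: 0.9
tool [-26.8  10.4] r 0.0287 ang 158.8
scene 210 phi -46.800003
side 261 phi -48.0
```

```bash
python3 -m crank '{"steps":[[[0.015,0.097,-0.003],[0,0,-1]],[[0.023,0.095,-0.003],[0,0,-1]],[[0.031,0.093,-0.003],[0,0,-1]],[[0.039,0.09,-0.003],[0,0,-1]],[[0.047,0.086,-0.003],[0,0,-1]],[[0.054,0.081,-0.003],[0,0,-1]],[[0.061,0.076,-0.003],[0,0,-1]],[[0.067,0.071,-0.003],[0,0,-1]],[[0,0,0],[0,0,0]]]}' 0
python3 chk.py; python3 -c "from h import *;print(monitor.read_state()['joint_positions'].round(2))"
```

```text
time: 16.77
ee_pos: [0.552, 0.0342, 0.0768]
eef_rot: [0.99, 0.144, -0.001, -0.0]
ft_force: [-1.4, 1.3, 0.1]
width: 0.0006
grip_force: 0.4
tool [-13.5  25.3] r 0.0286 ang 118.1
[ 0.19  0.33 -0.39  1.8   0.14  1.04 -1.53]Traceback (most recent call last):
  File "chk.py", line 6, in <module>
    vx,vy,x0,y0=cv2.fitLine(np.float32(B[:,:2]*1000),cv2.DIST_HUBER,0,.01,.01).ravel();print(n,k.sum(),'phi',np.degrees(np.arctan2(vy,vx)).round(1)-16.2)
                ~~~~~~~~~~~^^^^^^^^^^^^^^^^^^^^^^^^^^^^^^^^^^^^^^^^^^^^^^^^^^^
cv2.error: OpenCV(4.12.0) /io/opencv/modules/imgproc/src/linefit.cpp:50: error: (-215:Assertion failed) count > 0 in function 'fitLine2D_wods'
```

The stroke is done (q≈4.7). Back off, hop to the other wing on the right side, and descend on its drive side.

```bash
python3 -m crank '{"steps":[[[-0.25,-0.073,0],[0,0,0]],[[0,0,0.7],[0,0,0]],[[0,0,0.7],[0,0,0]],[[0,0,0.7],[0,0,0]],[[0.55,-0.41,0],[0,0,0]],[[0.56,-0.41,0],[0,0,0]],[[0.56,-0.42,0],[0,0,0]],[[0.56,-0.42,0],[0,0,0]],[[0,0,0],[0,0,0]],[[0,0,0],[0,0,0]]]}' 0
python3 chk.py
```

```text
time: 17.65
ee_pos: [0.602, -0.0105, 0.1296]
eef_rot: [0.99, 0.144, -0.0, -0.0]
ft_force: [0.6, 0.6, 0.4]
width: 0.0007
grip_force: 0.0
tool [ 22.1 -31.6] r 0.0386 ang -55.0
scene 122 phi -89.399994
side 105 phi -81.399994
```

```bash
python3 -m crank '{"steps":[[[0,0,-0.73],[0,0,0]],[[0,0,-0.73],[0,0,0]],[[0,0,-0.72],[0,0,0]],[[0,0,0],[0,0,0]],[[-0.11,0.037,0],[0,0,0]],[[-0.11,0.037,0],[0,0,0]],[[-0.11,0.037,0],[0,0,0]],[[-0.11,0.037,0],[0,0,0]],[[0,0,0],[0,0,0]]]}' 0
python3 -m crank '{"steps":[[[-0.073,-0.065,0],[0,0,-1]],[[-0.079,-0.058,0],[0,0,-1]],[[-0.083,-0.051,0],[0,0,-1]],[[-0.088,-0.043,0],[0,0,-1]],[[-0.091,-0.036,0],[0,0,-1]],[[-0.094,-0.028,0],[0,0,-1]]]}'
python3 chk.py
```

```text
time: 18.5
ee_pos: [0.592, -0.0059, 0.0768]
eef_rot: [0.99, 0.143, 0.001, 0.0]
ft_force: [2.2, 0.4, 1.2]
width: 0.0003
grip_force: 1.0
time: 19.0
ee_pos: [0.5795, -0.0128, 0.0763]
eef_rot: [0.993, -0.12, 0.001, -0.0]
ft_force: [4.3, 0.9, -1.4]
width: 0.0005
grip_force: 1.8
tool [ -0.2 -27.5] r 0.0275 ang -90.4
scene 300 phi 57.499996
side 111 phi 52.600002
```

```bash
python3 -m crank '{"steps":[[[-0.096,-0.019,0],[0,0,-1]],[[-0.097,-0.011,0],[0,0,-1]],[[0,0,0],[0,0,0]]]}' 0
python3 -m crank '{"steps":[[[-0.098,-0.002,0],[0,0,-1]],[[0,0,0],[0,0,0]]]}'
python3 chk.py
```

```text
time: 19.35
ee_pos: [0.5742, -0.0135, 0.076]
eef_rot: [0.979, -0.205, 0.001, -0.0]
ft_force: [3.3, 0.2, 0.3]
width: 0.0006
grip_force: 1.4
time: 19.52
ee_pos: [0.5729, -0.0141, 0.0761]
eef_rot: [0.969, -0.247, 0.002, -0.0]
ft_force: [7.3, 0.4, -2.0]
width: 0.0005
grip_force: 3.7
tool [ -6.9 -26.9] r 0.0278 ang -104.3
scene 328 phi 45.2
side 163 phi 45.2
```

```bash
python3 -m crank '{"steps":[[[-0.06,0.033,0],[0,0,0]],[[0,0,0],[0,0,0]],[[0,0,0],[0,0,0]]]}' 0
python3 -m crank '{"steps":[[[-0.06,0.033,0],[0,0,0]],[[0,0,0],[0,0,0]],[[0,0,0],[0,0,0]]]}' 0
python3 chk.py
```

```text
time: 19.87
ee_pos: [0.5727, -0.0139, 0.0763]
eef_rot: [0.97, -0.244, 0.003, -0.0]
ft_force: [14.0, -2.5, -6.0]
width: 0.0004
grip_force: 6.7
time: 20.12
ee_pos: [0.5724, -0.0138, 0.0764]
eef_rot: [0.97, -0.245, 0.004, -0.0]
ft_force: [20.9, -3.9, -11.0]
width: 0.0005
grip_force: 9.8
tool [ -7.3 -26.5] r 0.0275 ang -105.3
scene 335 phi 45.5
side 163 phi 45.399998
```

Firm hard stop: 21 N with no movement, φ corresponding to q≈5.5. Withdraw and look.

```bash
python3 -m crank '{"steps":[[[0.2,-0.11,0],[0,0,0]],[[0.2,-0.2,0],[0,0,0]],[[0,-0.2,0.4],[0,0,0]],[[0,0,0.9],[0,0,0]],[[0,0,0.9],[0,0,0]],[[0,0,0.9],[0,0,0]],[[0,0,0.9],[0,0,0]],[[0,0,0.9],[0,0,0]],[[-0.8,0,0],[0,0,0]],[[-0.9,0,0],[0,0,0]]]}' 0
python3 -m crank '{"steps":[[[-0.9,-0.5,0],[0,0,0]],[[-0.9,-0.9,0],[0,0,0]],[[-0.9,-0.9,0],[0,0,0]],[[-0.9,-0.9,0],[0,0,0]],[[-0.5,-0.9,0],[0,0,0]],[[0,-0.9,0],[0,0,0]],[[0,-0.9,0],[0,0,0]],[[0,0,0],[0,0,0]],[[0,0,0],[0,0,0]],[[0,0,0],[0,0,0]]]}'
python3 chk.py
python3 - <<'E'
from m import *
c=grab('scene');d=grab('side')
cv2.imwrite('pics/s4.png',np.hstack([cv2.resize(c['pixels'][190:360,220:390],(400,400)),cv2.resize(d['pixels'][200:330,240:370],(400,400))]))
E
```

```text
time: 21.05
ee_pos: [0.5361, -0.025, 0.1997]
eef_rot: [0.969, -0.246, 0.001, -0.0]
ft_force: [-1.4, 0.6, -0.5]
width: -0.0001
grip_force: 0.0
time: 21.88
ee_pos: [0.4331, -0.1717, 0.1981]
eef_rot: [0.969, -0.246, -0.0, -0.0]
ft_force: [-0.0, -0.6, -0.4]
width: 0.0003
grip_force: 0.0
tool [-185.1 -139.3] r 0.2317 ang -143.0
scene 268 phi 45.7
side 170 phi 44.399998
```

View pics/s4.png

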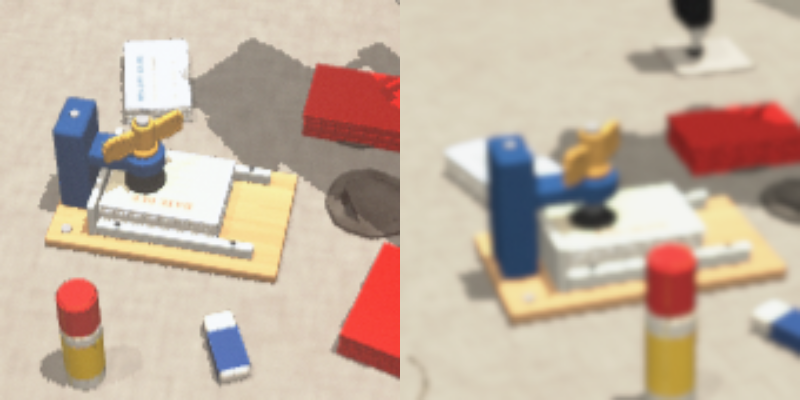

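The slips are home against the stop, the foot is down on them at (145,175), the wings rest at the tight angle, the bystanders are in place and the hand is clear.

```bash
python3 -c "from bench import ticket;print(ticket.close_job())"
```

```text
the job is handed in; nothing more can be done
None
```

The slips are home against the back stop, the wing nut is tightened to its hard stop with the foot clamping them, the bystanders look undisturbed, the hand is clear, and the job was handed in at about 22 s with no verdict returned.

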